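# Tighten a varnish jar's click cap and push the jar through the flap of the store box

### The job

Stand the square varnish jar down in the square metal holder and turn its cap clockwise until it is fully tight and the ratchet clicks and slips. Then stand the jar upright on the sill of the clear-hooded store box, between the guides, and push it in through the sprung flap so that it slides down to the far end of the chute and the flap shuts behind it. Keep the jar from falling over and leave the other things on the table where they are.

Things in the scene. Friction and masses are not known exactly. Their poses are not given: they have to be found in the camera images.
- jar: Square amber glass varnish jar with a black ribbed round cap. Body 60 x 60 mm, 54 mm high; the cap on top is round, 50 mm diameter, and reaches from 58 to 84 mm above the jar's underside. The only amber square jar; it starts standing on the table near the middle. About 0.34 kg (varies). Origin: centre of the underside; z up, x and y square to its sides. It may be lifted by the cap (grip 58 to 84 mm above the underside) or by the body.
- cap_thread (a joint): Thread of the jar's cap, rad: grows as the cap is turned clockwise seen from above; 1.0 = fully tight (hard stop), starts loose between 0.25 and 0.65. Turning takes about 0.1 N m either way, so the jar turns along unless the holder stops it.
- cap_click (a joint): Slip of the cap's torque-limiting ratchet, rad: 0 at the start. Once the thread is fully tight, turning further clockwise needs about 0.35 N m and makes this grow; a slip of 0.12 rad or more counts as clicked, more does no harm. Turning back anticlockwise loosens the thread, not the ratchet.
- holder: Low square aluminium tray fixed to the table (base plate 112 x 112 mm) that stops the jar turning: square pocket 68 x 68 mm, floor 6 mm above the table, rim 26 mm above the table and 10 mm thick. In it the jar can twist about 0.14 rad either way before its corners meet the rim. Origin: centre of the underside, on the table; z up, x and y square to the pocket's sides.
- store: Store box fixed to the table: grey base with a sill in front, clear plastic hood, white sprung flap in its front. Origin: on the table under the sill's centre; +x points from the sill into the box, y across, z up. Sill: flat top 100 mm above the table, x from -55 to +55 mm, 112 mm wide, with two side guides 8 mm high, 76 mm apart inside.
- opening (a point): Middle of the sill line in the plane of the front face of the steel frame round the flap (store x = 49 mm, 100 mm up). Opening 86 mm wide, 108 mm high; lintel and hood roof end 220 mm above the table, so fingers pushing from outside can go as far as this plane. A jar pushed until its rear face is about level with it tips onto the chute and slides in by itself.
- flap (a joint): Flap of the store box, rad: 0 = shut (hanging upright), grows as it swings inwards to at most 1.55. A spring shuts it: about 0.012 N m when shut, 0.045 N m fully open. White plastic, 80 mm wide, 102 mm high, slippery. Behind it a slippery chute, 86 mm wide, runs from the sill's inner edge (store x = 55 mm) down at 25 degrees to the end wall at x = 256 mm; a jar at its end has its centre at store x = 195 to 218 mm.
- flap_hinge (a point): Centre of the flap's hinge line, at the top of the flap: x = 60 mm, 210 mm above the table in the store box's frame.
- mug: White mug, 76 mm across, 85 mm high, bystander behind the holder. Origin: centre of the underside.
- thinner: Round amber bottle, 48 mm across, 115 mm high, bystander beyond the jar. Origin: centre of the underside.
- dish: Small white dish, 90 mm across, 35 mm high, bystander near the robot. Origin: centre of the underside.
- brush: Paint brush lying flat, 170 mm long, bystander at the left.
- plate: White plate, 190 mm across, 18 mm high, bystander at the left. Origin: centre of the underside.
- bowl: Green bowl, 150 mm across, 70 mm high, bystander at the right. Origin: centre of the underside.
- spatula: Spatula lying flat, 180 mm long, bystander at the right.
Mind the look-alikes: they are no part of the job. Leave any blue, turquoise or yellow look-alike of the jar alone.

How it is judged:
By the outcome, as a careful person would: the job done as asked, in the order asked, and still so for the second after the job is handed in, with the robot touching nothing.
It also fails if it takes over 72 s, if anything falls off the work surface, if the arm or the gripper's body presses on something with over 40 N, if the wrist force passes 120 N, or if a joint passes its speed limit or range.

### The arm

A 6-joint arm with a two-finger parallel gripper is mounted at the origin on the work surface. World frame = base frame: x ahead of the robot, y to its left, z up, the work surface at z = 0. Lengths are in m, angles in rad, forces in N, time in s.
With the tool pointing down it reaches from about 0.25 to 0.775 m from the base axis. Payload 4 kg.
Tool frame: the origin (TCP) lies midway between the tips of the shut fingers; the grasp point (between the pads) lies 19 mm behind it; z points along the fingers, x is the direction in which the jaws open and shut, and the axes are right-handed (so a half turn about z gives the same grasp; the last joint's range is limited). The gripper opens to 94 mm and grips with 3 to 60 N. Pads are 16 mm wide; open, the fingers measure 119 mm over their backs; the gripper's body (75 mm by 177 mm) begins 78 mm behind the grasp point.
Start: joints at [-0.103, 0.087, 1.371, -0, 1.684, -0.103], TCP at [0.55, -0, 0.206] pointing down, gripper open.
Joint ranges: [-3.1, 3.1], [-0.76, 2.03], [0.27, 2.55], [-1.08, 4.22], [0.17, 2.65], [-2.57, 2.57]. Speed limits (rad/s): [2.79, 2.79, 3.14, 3.14, 3.14, 3.14].

### API

Orientations are given as [roll, pitch, yaw] about the fixed x, y, z axes, in that order (R = Rz(yaw) Ry(pitch) Rx(roll)).
In Python, from bench import robot, eyes, close_job gives the robot as it stands.
- The arm moves only by the shell command python3 -m jog 'ROWS'. ROWS is JSON, a list of rows, each a list of 3 entries, a list of its own where there are three numbers: the turn, a rotation vector about the tool's x, y, z in degrees, then the shift along the tool's x, y, z in mm, then the closure, from -1 (fully open) to 1 (shut). In form: [[[wx, wy, wz], [x, y, z], claw], ...]. A call has 1 to 5 rows; each row is the pose to reach, as a shift and turn from the pose commanded when the call began, along the tool's axes at that moment; what a row does not reach only later rows make up. A row lasts 1/10 s, in which the tool goes at most 50 mm and 8.59 degrees, less where a joint would pass 70% of its speed; a pose out of reach is approached as far as the arm can. A call with a gripper value outside its range is refused whole. The fingers move at their own pace and stop on an object; the grip force is fixed at half the most. Time passes only in rows, so rows that repeat a pose let the fingers close. It gives the time, the measured TCP pose, the force and the opening at its end, in the units of the state.
- robot.get_obs(): the state, without advancing time (a new reading comes with each control period).
- eyes.snapshot(name): name is "scene" or "side" or "wrist"; returns (picture, depth): 384x512x3 uint8, red, green, blue; 384x512 float32, m along the optical axis (not along the pixel's ray), 0 where there is no reading.
- eyes.camera_params(name): a dict with "mtx" (3x3 intrinsics, pixels), "world_to_cam" (4x4, takes a point from world to camera coordinates). Camera axes: x right, y up, looking along -z (the intrinsics and any distortion apply to the point x, -y, -z); pixel columns grow to the right and rows downward; lengths in m; the calibration is good to about 2 mm. A picture is of the moment at which its call begins: read the wrist's pose just before it. camera_params takes no time and is no camera call; for the wrist camera it gives the pose at the moment of the call.
- close_job(): hands the job in, once; it reports no verdict.
The state is a dict: "time": time; "joint_positions": joint angles; "qvel": joint speeds; "joint_torque": joint torques, N m; "tool_pos": TCP position; "ee_rot": TCP orientation; "wrist_force": force on the tool from outside, world axes, zero at the start; "wrist_torque": the same for the moment, N m; "width": finger opening in m.
Only numpy, scipy, OpenCV 4.12 (cv2) and the standard library are available. Lean on these libraries where they do the work, as an engineer would, in place of code of your own. Each camera call takes 0.05 s, during which the arm holds its last target. There are 200 camera calls.

## Working session

There is one attempt and no reset: what is moved stays moved. The work goes in short steps, Python scripts to look and compute and a shell command to move; the robot and the scene stay as the last step left them, time stands still between calls to the robot, and variables do not carry over. Pictures are saved under pics/ and viewed, about 8 in all and at most 12, crops included, and the job is handed in when it is done.

```bash
mkdir -p pics; ls; python3 - <<'E'
from bench import robot, eyes
import cv2,numpy as np
o=robot.get_obs();print(o['time'],o['tool_pos'],o['ee_rot'],o['width'])
for n in ['scene','side']:
    p,d=eyes.snapshot(n);np.savez(f'{n}0.npz',p=p,d=d,**eyes.camera_params(n));cv2.imwrite(f'pics/{n}0.png',p[...,::-1])
    print({k:np.round(v,3).tolist() if not isinstance(v,str) else v for k,v in eyes.camera_params(n).items()})
E
```

```text
pics
0.0 [5.49464885e-01 3.09453276e-05 2.04311017e-01] [-3.14136959e+00  2.14555168e-03 -1.47407684e-06] 0.09419613827290337
{'mtx': [[362.334, 0.0, 254.643], [0.0, 362.334, 191.572], [0.0, 0.0, 1.0]], 'world_to_cam': [[0.289, 0.957, -0.01, -0.167], [-0.503, 0.161, 0.849, 0.134], [0.814, -0.241, 0.528, -1.706], [0.0, 0.0, 0.0, 1.0]]}
{'mtx': [[420.054, 0.0, 249.01], [0.0, 420.054, 183.863], [0.0, 0.0, 1.0]], 'world_to_cam': [[0.95, -0.311, -0.019, -0.467], [0.244, 0.706, 0.665, -0.246], [-0.193, -0.637, 0.746, -1.576], [0.0, 0.0, 0.0, 1.0]]}
```

View pics/scene0.png

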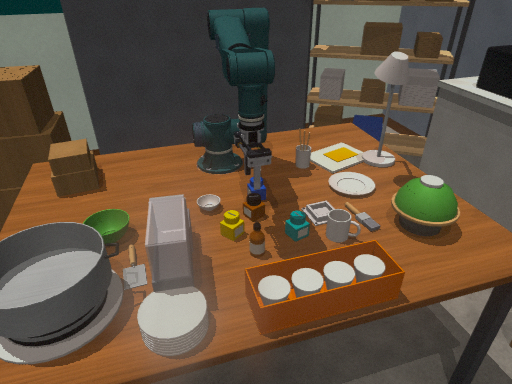

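View pics/side0.png

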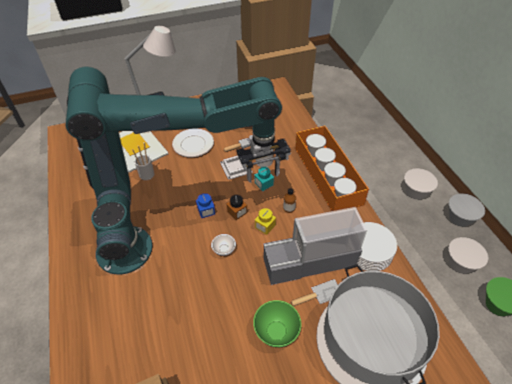

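The jar is amber, at scene (254,207) and side (237,206). The holder is at scene (320,213) and side (235,166). The sill is at side (282,258), with the box running right to about (340,240). Next I'll build top-down maps from the depth images.

```bash
cat > h.py <<'E'
import numpy as np,cv2
def cloud(d,K,W):
    v,u=np.mgrid[:d.shape[0],:d.shape[1]].astype(float)
    c=np.stack([(u-K[0,2])/K[0,0]*d,-(v-K[1,2])/K[1,1]*d,-d],-1)
    return (c-W[:3,3])@W[:3,:3]
def ray(u,v,K,W):
    r=np.array([(u-K[0,2])/K[0,0],-(v-K[1,2])/K[1,1],-1.])@W[:3,:3]
    return -W[:3,:3].T@W[:3,3],r/np.linalg.norm(r)
def onplane(u,v,K,W,z):
    o,r=ray(u,v,K,W);return o+r*(z-o[2])/r[2]
def tri(*rs):
    A=0;b=0
    for o,r in rs:
        P=np.eye(3)-np.outer(r,r);A=A+P;b=b+P@o
    return np.linalg.solve(A,b)
def ortho(p,c,x0,x1,y0,y1,res,zmin=-.02,zmax=.3):
    # top-down map, highest point wins; image right = +x, up = +y
    h,w=int((y1-y0)/res),int((x1-x0)/res);im=np.zeros((h,w,3),np.uint8);Z=np.full((h,w),np.nan)
    q=c.reshape(-1,3);col=p.reshape(-1,3);o=np.argsort(q[:,2])
    q=q[o];col=col[o];i=((y1-q[:,1])/res).astype(int);j=((q[:,0]-x0)/res).astype(int)
    m=(i>=0)&(i<h)&(j>=0)&(j<w)&(q[:,2]>zmin)&(q[:,2]<zmax)
    im[i[m],j[m]]=col[m];Z[i[m],j[m]]=q[m,2];return im,Z
E
python3 - <<'E'
from h import *
for n,pts in [('scene',[(254,207,'jar'),(254,200,'cap'),(320,213,'holder'),(170,240,'store'),(297,225,'turq'),(232,225,'yel'),(257,240,'thin'),(340,225,'mug'),(208,203,'dish')]),('side',[(237,201,'cap'),(237,208,'jar'),(235,166,'holder'),(282,252,'sill'),(330,220,'hood'),(263,178,'turq'),(265,220,'yel'),(205,205,'blue'),(290,200,'thin'),(222,244,'dish')])]:
    f=np.load(n+'0.npz');c=cloud(f['d'],f['mtx'],f['world_to_cam'])
    for u,v,l in pts: print(n,l,c[v,u].round(3))
    im,Z=ortho(f['p'],c,.25,.95,-.4,.3,.00233,zmax=.24);im=cv2.morphologyEx(im,cv2.MORPH_CLOSE,np.ones((3,3)))
    globals()[n]=im
    s,b=((160,170),3),0
    P=f['p']
f=np.load('side0.npz')['p']; g=cv2.resize(f[130:290,190:390],None,fx=2.6,fy=2.6,interpolation=cv2.INTER_CUBIC)
cv2.imwrite('pics/sidecrop.png',g[...,::-1])
cv2.imwrite('pics/ortho.png',np.hstack([scene,side])[...,::-1])
E
```

```text
scene jar [0.475 0.029 0.053]
scene cap [0.478 0.028 0.085]
scene holder [0.524 0.269 0.008]
scene store [ 0.784 -0.276  0.22 ]
scene turq [0.624 0.133 0.056]
scene yel [ 0.561 -0.073  0.058]
scene thin [ 0.678 -0.022  0.073]
scene mug [0.69  0.253 0.076]
scene dish [ 0.334 -0.115  0.009]
side cap [0.452 0.021 0.083]
side jar [0.447 0.011 0.053]
side holder [0.517 0.275 0.007]
side sill [ 0.527 -0.261  0.103]
side hood [ 0.689 -0.265  0.22 ]
side turq [0.592 0.117 0.064]
side yel [ 0.525 -0.093  0.074]
side blue [0.332 0.053 0.069]
side thin [ 0.646 -0.04   0.081]
side dish [ 0.353 -0.098  0.005]
```

View pics/sidecrop.png

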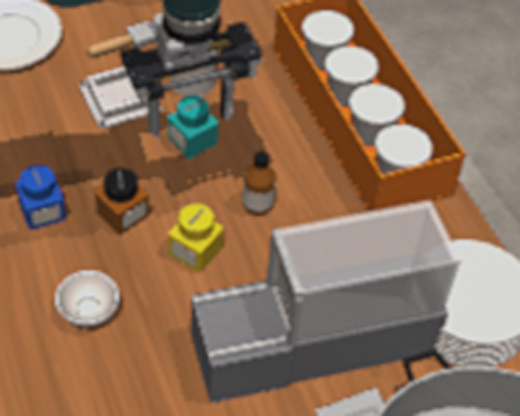

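The jar has a brown body and black cap at crop (122,198). The holder is at crop (113,95), partly behind the gripper, and the sill is at crop (243,320) with the hood to its right. Next I'll fit positions from the clouds of both cameras.

```bash
python3 - <<'E'
from h import *
C={}
for n in ['scene','side']:
    f=np.load(n+'0.npz');C[n]=(cloud(f['d'],f['mtx'],f['world_to_cam']).reshape(-1,3),f['p'].reshape(-1,3).astype(int))
def sel(n,c,r,z0,z1):
    q,col=C[n];m=(abs(q[:,0]-c[0])<r[0])&(abs(q[:,1]-c[1])<r[1])&(q[:,2]>z0)&(q[:,2]<z1);return q[m],col[m]
def rect(q):
    (c,s,a)=cv2.minAreaRect((q[:,:2]*1000).astype(np.float32));return np.round(c,1),np.round(s,1),round(a,1)
for n in C:
    print(n)
    q,_=sel(n,(.455,.022),(.05,.05),.081,.09);print(' cap top',len(q),rect(q),np.median(q[:,2]))
    q,_=sel(n,(.455,.022),(.06,.06),.01,.06);print(' body',len(q),rect(q))
    q,_=sel(n,(.52,.272),(.09,.08),.02,.031);print(' rim',len(q),rect(q),np.median(q[:,2]))
    q,_=sel(n,(.52,.272),(.09,.08),.004,.03);print(' holder all',len(q),rect(q))
    q,_=sel(n,(.53,-.26),(.09,.09),.094,.104);print(' sill',len(q),rect(q),np.median(q[:,2]))
    q,_=sel(n,(.69,-.26),(.2,.12),.213,.226);print(' roof',len(q),rect(q),np.median(q[:,2]))
E
```

```text
scene
 cap top 93 (array([453.1,  33.4]), array([47. , 50.5]), 23.0) 0.08499616057257867
 body 284 (array([454.7,  32.2]), array([62. , 61.8]), 20.7)
 rim 168 (array([523. , 273.7]), array([91. , 90.6]), 4.3) 0.026040422065615125
 holder all 482 (array([515.5, 258.9]), array([171.5, 118.4]), 6.3)
 sill 39 (array([ 548.4, -211.4]), array([  6.3, 136.7]), 83.9) 0.10049417785691213
 roof 1853 (array([ 683.5, -278.3]), array([ 98.2, 219.7]), 84.3) 0.220732138303558
side
 cap top 91 (array([452. ,  30.5]), array([47.8, 48.7]), 57.3) 0.08455619982121722
 body 207 (array([445.8,  14.1]), array([50.1, 80.9]), 69.2)
 rim 91 (array([509.6, 270.6]), array([66.2, 91.7]), 0.4) 0.02559627067859457
 holder all 382 (array([517.6, 271.3]), array([173.6, 154.6]), 0.3)
 sill 779 (array([ 548.3, -265.7]), array([116.6, 150.4]), 84.9) 0.10007901993901401
 roof 1678 (array([ 683.9, -278.5]), array([104.6, 214.8]), 84.3) 0.2202056150779496
```

```bash
python3 -m jog '[[[0,0,0],[-45,-10,-25],-1],[[0,0,0],[-85,-20,-50],-1],[[0,0,0],[-120,-20,-60],-1],[[0,0,0],[-120,-20,-60],-1],[[0,0,0],[-120,-20,-60],-1]]'; python3 - <<'E'
from bench import robot,eyes
from h import *
o=robot.get_obs();print(o['tool_pos'],o['ee_rot'])
k=eyes.camera_params('wrist');p,d=eyes.snapshot('wrist');np.savez('w1.npz',p=p,d=d,**k);cv2.imwrite('pics/w1.png',p[...,::-1])
print(k['world_to_cam'].round(3).tolist(),k['mtx'].round(1).tolist())
E
```

```text
time: 0.6
tool_pos: [0.43, 0.02, 0.2657]
ee_rot: [3.141, -0.002, 0.0]
wrist_force: [0.6, 0.4, -0.5]
width: 0.0939
[0.42996723 0.02002947 0.26571786] [ 3.14142505e+00 -1.74050928e-03  1.16598955e-05]
[[1.0, -0.001, 0.001, -0.43], [0.001, 0.962, -0.272, 0.025], [-0.001, 0.272, 0.962, -0.454], [0.0, 0.0, 0.0, 1.0]] [[289.3, 0.0, 254.0], [0.0, 289.3, 193.1], [0.0, 0.0, 1.0]]
```

View pics/w1.png

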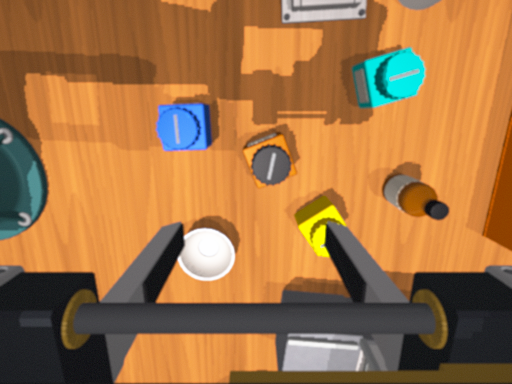

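In the wrist picture the jar is at (270,160), with its cap centred near (271,165). The holder's edge is at (324,10) and the sill at (330,355). I'll compare these with the wrist depth.

```bash
python3 - <<'E'
from h import *
f=np.load('w1.npz');K,W=f['mtx'],f['world_to_cam'];q=cloud(f['d'],K,W).reshape(-1,3)
def sel(c,r,z0,z1):
    m=(abs(q[:,0]-c[0])<r)&(abs(q[:,1]-c[1])<r)&(q[:,2]>z0)&(q[:,2]<z1);return q[m]
def rect(q):
    (c,s,a)=cv2.minAreaRect((q[:,:2]*1000).astype(np.float32));return np.round(c,1),np.round(s,1),round(a,1)
t=sel((.453,.032),.045,.08,.09);print('cap',len(t),rect(t),np.median(t[:,2]))
t=sel((.453,.032),.05,.05,.062);print('shoulder',len(t),rect(t),np.median(t[:,2]))
s=np.load('scene0.npz')
# side+scene triangulation of cap top: centroid of dark cap-top pixels
rs=[]
for n in ['scene','side']:
    g=np.load(n+'0.npz');c=cloud(g['d'],g['mtx'],g['world_to_cam'])
    m=(abs(c[...,0]-.453)<.05)&(abs(c[...,1]-.032)<.05)&(c[...,2]>.081)&(c[...,2]<.09)
    v,u=np.nonzero(m);rs.append(ray((u.min()+u.max())/2,(v.min()+v.max())/2,g['mtx'],g['world_to_cam']))
print('tri scene/side cap top',tri(*rs).round(4))
m=(abs(q[:,0]-.453)<.05)&(abs(q[:,1]-.032)<.05)&(q[:,2]>.081)&(q[:,2]<.09)
v,u=np.nonzero(m.reshape(384,512));rs.append(ray((u.min()+u.max())/2,(v.min()+v.max())/2,K,W));print('with wrist',tri(*rs).round(4))
E
```

```text
cap 1217 (array([451. ,  32.7]), array([49.6, 50.2]), 1.0) 0.08359933808949564
shoulder 623 (array([450.9,  32.4]), array([60.1, 59.9]), 21.6) 0.05332965623003379
tri scene/side cap top [0.4516 0.0342 0.0799]
with wrist [0.4515 0.0336 0.0803]
```

The cap comes out at (0.451, 0.033), 84 mm high, with the body at yaw 21.6°. All three cameras agree to about 2 mm. Next is the grasp.

```bash
python3 -m jog '[[[0,0,0],[21,-13,40],-1],[[0,0,0],[21,-13,80],-1],[[0,0,0],[21,-13,120],-1],[[0,0,0],[21,-13,160],-1],[[0,0,0],[21,-13,160],-1]]'; python3 -m jog '[[[0,0,0],[0,0,25],-1],[[0,0,0],[0,0,45],-1],[[0,0,0],[0,0,46],-1],[[0,0,0],[0,0,46],1],[[0,0,0],[0,0,46],1]]';python3 -m jog '[[[0,0,0],[0,0,0],1],[[0,0,0],[0,0,0],1],[[0,0,0],[0,0,0],1],[[0,0,0],[0,0,0],1],[[0,0,0],[0,0,0],1]]'
```

```text
time: 1.15
tool_pos: [0.4459, 0.0332, 0.0974]
ee_rot: [-3.141, 0.017, -0.0]
wrist_force: [0.7, 0.1, -0.2]
width: 0.0939
time: 1.65
tool_pos: [0.4527, 0.0329, 0.0615]
ee_rot: [3.141, -0.003, -0.0]
wrist_force: [-0.5, 0.4, 0.2]
width: 0.0816
time: 2.15
tool_pos: [0.4517, 0.033, 0.0598]
ee_rot: [3.142, -0.002, -0.0]
wrist_force: [1.1, -0.2, 0.6]
width: 0.0495
```

```bash
python3 -m jog '[[[0,0,0],[0,0,-30],1],[[0,0,0],[0,0,-75],1],[[0,0,0],[0,0,-120],1],[[0,0,0],[20,-35,-160],1],[[0,0,0],[45,-70,-190],1]]'; python3 -m jog '[[[0,0,0],[20,-30,-10],1],[[0,0,0],[26,-47,-10],1],[[0,0,0],[26,-47,-10],1],[[0,0,0],[26,-47,-10],1],[[0,0,0],[26,-47,-10],1]]';python3 - <<'E'
from bench import robot,eyes
from h import *
o=robot.get_obs();print(o['time'],o['tool_pos'],o['ee_rot'],o['width'])
K=eyes.camera_params('wrist');p,d=eyes.snapshot('wrist');np.savez('w2.npz',p=p,d=d,**K);cv2.imwrite('pics/w2.png',p[...,::-1])
q=cloud(d,K['mtx'],K['world_to_cam']).reshape(-1,3)
def rect(q):
    (c,s,a)=cv2.minAreaRect((q[:,:2]*1000).astype(np.float32));return len(q),np.round(c,1),np.round(s,1),round(a,1)
m=(abs(q[:,0]-.523)<.07)&(abs(q[:,1]-.274)<.07)
print('rim',rect(q[m&(q[:,2]>.022)&(q[:,2]<.03)]),'floor',rect(q[m&(q[:,2]>.0045)&(q[:,2]<.0075)]), 'plate',rect(q[m&(q[:,2]>.004)&(q[:,2]<.03)]))
E
```

```text
time: 2.65
tool_pos: [0.4916, 0.0969, 0.2459]
ee_rot: [3.141, -0.001, -0.003]
wrist_force: [1.3, 0.1, -4.3]
width: 0.0494
time: 3.15
tool_pos: [0.517, 0.1431, 0.2529]
ee_rot: [3.141, 0.003, -0.001]
wrist_force: [0.6, -0.8, -2.9]
width: 0.0499
3.15 [0.51696441 0.14309243 0.25293663] [ 3.14059475e+00  2.54820030e-03 -8.32457869e-04] 0.049875318895896574
rim (1994, array([520.4, 273.7]), array([88.1, 88.1]), 3.0) floor (4459, array([520.5, 273.6]), array([111.9, 112. ]), 2.9) plate (7083, array([520.5, 273.6]), array([112., 112.]), 3.0)
```

View pics/w2.png

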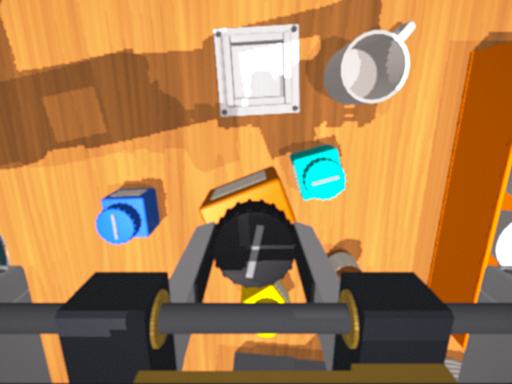

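The holder's centre is (0.5205, 0.2737) at yaw 3.0°. Its plate measures 112 x 112 mm and its rim 88 mm, as given. It shows at (257,70), with the mug at (372,68) and turquoise at (320,172). The jar hangs cleanly from the cap.

```bash
python3 - <<'E'
from h import *
f=np.load('w2.npz');q=cloud(f['d'],f['mtx'],f['world_to_cam']).reshape(-1,3)
m=(abs(q[:,0]-.517)<.06)&(abs(q[:,1]-.143)<.06)
t=q[m&(q[:,2]>.23)&(q[:,2]<.252)];print(len(t),np.median(t[:,2]));(c,s,a)=cv2.minAreaRect((t[:,:2]*1000).astype(np.float32));print(c,s,a)
E
python3 -m jog '[[[0,0,6],[0,-30,0],1],[[0,0,12],[0,-70,0],1],[[0,0,18.6],[0,-110,0],1],[[0,0,18.6],[0,-131,0],1],[[0,0,18.6],[0,-131,0],1]]';python3 -m jog '[[[0,0,0],[0,0,0],1],[[0,0,0],[0,0,0],1],[[0,0,0],[0,0,0],1]]'
```

```text
2042 0.2455190483715023
(511.48358154296875, 154.4427032470703) (59.92994689941406, 34.63907241821289) 20.841886520385742
time: 3.7
tool_pos: [0.5171, 0.2768, 0.2534]
ee_rot: [-3.141, 0.001, -0.322]
wrist_force: [-0.1, -0.2, -4.2]
width: 0.0496
time: 4.0
tool_pos: [0.518, 0.2736, 0.2544]
ee_rot: [3.141, -0.0, -0.327]
wrist_force: [-0.2, -0.3, -4.3]
width: 0.0493
```

```bash
python3 -m jog '[[[0,0,0],[3,-1,40],1],[[0,0,0],[3,-1,80],1],[[0,0,0],[3,-1,120],1],[[0,0,0],[3,-1,150],1],[[0,0,0],[3,-1,150],1]]';python3 -m jog '[[[0,0,0],[0,0,4],1],[[0,0,0],[0,0,12],1],[[0,0,0],[0,0,20],1],[[0,0,0],[0,0,26],1],[[0,0,0],[0,0,26],1]]'
```

```text
time: 4.5
tool_pos: [0.5172, 0.2723, 0.098]
ee_rot: [3.133, 0.009, -0.326]
wrist_force: [-1.2, -0.3, -4.6]
width: 0.0494
time: 5.0
tool_pos: [0.5204, 0.2747, 0.0773]
ee_rot: [3.141, 0.001, -0.325]
wrist_force: [-0.9, -0.9, -3.5]
width: 0.0493
```

```bash
python3 -m jog '[[[0,0,0],[0,0,4],1],[[0,0,0],[0,0,8],1],[[0,0,0],[0,0,10.5],1],[[0,0,0],[0,0,11],1],[[0,0,0],[0,0,11],1]]'
```

```text
time: 5.5
tool_pos: [0.521, 0.275, 0.0674]
ee_rot: [-3.141, -0.0, -0.325]
wrist_force: [-0.2, -0.5, -2.9]
width: 0.0495
```

```bash
python3 -m jog '[[[0,0,0],[0,0,1.5],1],[[0,0,6],[0,0,2],1],[[0,0,13],[0,0,2],1],[[0,0,20],[0,0,2],1],[[0,0,27],[0,0,2],1]]'; python3 -c "
from bench import robot;o=robot.get_obs();print(o['wrist_torque'],o['joint_positions'][5])"
python3 -m jog '[[[0,0,7],[0,0,0],1],[[0,0,14],[0,0,0],1],[[0,0,21],[0,0,0],1],[[0,0,28],[0,0,0],1],[[0,0,28],[0,0,0],1]]'; python3 -c "
from bench import robot;o=robot.get_obs();print(o['wrist_torque'],o['joint_positions'][5])"
```

```text
time: 6.0
tool_pos: [0.5212, 0.2751, 0.0669]
ee_rot: [-3.14, -0.001, -0.801]
wrist_force: [-3.0, -1.2, 3.5]
width: 0.0492
[-0.2002251   0.5737737   0.08993319] 1.190080597836494
time: 6.5
tool_pos: [0.5228, 0.2746, 0.0665]
ee_rot: [-3.137, -0.002, -1.284]
wrist_force: [1.7, -1.8, 0.3]
width: 0.0493
[-0.52139136 -0.49368122 -0.05006451] 1.6736882689320483
```

```bash
for i in 1; do python3 -m jog '[[[0,0,5],[0,0,0],1],[[0,0,10],[0,0,0],1]]'; python3 -c "
from bench import robot;o=robot.get_obs();print(o['wrist_torque'],o['joint_positions'][5])"
python3 -m jog '[[[0,0,5],[0,0,0],1],[[0,0,10],[0,0,0],1]]'; python3 -c "
from bench import robot;o=robot.get_obs();print(o['wrist_torque'],o['joint_positions'][5])"; done
```

```text
time: 6.7
tool_pos: [0.5228, 0.2743, 0.0664]
ee_rot: [-3.137, -0.002, -1.459]
wrist_force: [1.9, -3.1, 0.8]
width: 0.0491
[-0.65427176 -0.51295803  0.31443985] 1.8483669470711304
time: 6.9
tool_pos: [0.5228, 0.2741, 0.0664]
ee_rot: [-3.137, -0.001, -1.634]
wrist_force: [3.0, -3.8, 0.9]
width: 0.0495
[-0.75297991 -0.44513671  0.33357868] 2.022923622875321
```

```bash
python3 -m jog '[[[0,0,5],[0,0,0],1],[[0,0,10],[0,0,0],1],[[0,0,10],[0,0,0],1],[[0,0,10],[0,0,0],1]]'; python3 - <<'E'
from bench import robot,eyes
import numpy as np,cv2
o=robot.get_obs();print(o['wrist_torque'],o['joint_positions'][5])
p,d=eyes.snapshot('wrist');a=np.load('w2.npz')['p']
cv2.imwrite('pics/w3.png',np.hstack([a[150:330,180:380],p[150:330,180:380]])[...,::-1])
E
```

```text
time: 7.3
tool_pos: [0.5226, 0.2738, 0.0663]
ee_rot: [-3.137, -0.001, -1.805]
wrist_force: [2.3, -4.0, 2.3]
width: 0.0495
[-1.0301078  -0.51608838 -0.02373484] 2.194104833668126
```

View pics/w3.png

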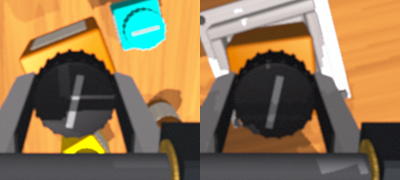

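The cap mark keeps its angle relative to the fingers, so the pads did not slip. The cap turned 85° against a steady ~0.33 N m, which is well past tight plus click. I'll release, relieve the twist, measure the jar and regrasp with the jaws across the store axis.

```bash
python3 -m jog '[[[0,0,0],[0,0,0],-1],[[0,0,0],[0,0,0],-1],[[0,0,0],[0,0,0],-1],[[0,0,0],[0,0,0],-1],[[0,0,-7.7],[0,0,0],-1]]';python3 -m jog '[[[0,0,0],[0,0,0],-1],[[0,0,0],[0,0,0],-1]]'; python3 - <<'E'
from bench import robot,eyes
from h import *
o=robot.get_obs();print(o['tool_pos'],o['ee_rot'],o['width'],o['wrist_force'],o['wrist_torque'])
K=eyes.camera_params('wrist');p,d=eyes.snapshot('wrist')
q=cloud(d,K['mtx'],K['world_to_cam']).reshape(-1,3)
m=(abs(q[:,0]-.5205)<.05)&(abs(q[:,1]-.274)<.05)
def rect(q):
    (c,s,a)=cv2.minAreaRect((q[:,:2]*1000).astype(np.float32));return len(q),np.round(c,1),np.round(s,1),round(a,1),np.median(q[:,2])
print(rect(q[m&(q[:,2]>.055)&(q[:,2]<.064)]),rect(q[m&(q[:,2]>.086)&(q[:,2]<.094)]))
E
```

```text
time: 7.85
tool_pos: [0.5207, 0.2753, 0.065]
ee_rot: [3.141, 0.0, -1.67]
wrist_force: [-0.2, -0.1, 0.2]
width: 0.0862
time: 8.05
tool_pos: [0.5208, 0.2751, 0.0651]
ee_rot: [3.141, 0.0, -1.676]
wrist_force: [-0.5, -0.2, -0.4]
width: 0.0938
[0.52082656 0.27511388 0.06505943] [ 3.14143054e+00  1.77591567e-04 -1.67598836e+00] 0.09377915197143741 [-0.53363791 -0.18074209 -0.40095391] [ 0.03758925  0.07771514 -0.00508948]
(1958, array([521.7, 274.3]), array([60.2, 59.4]), 84.8, np.float64(0.05940156600430968)) (5516, array([522.2, 276.4]), array([97.1, 52.5]), 63.1, np.float64(0.08968243493842448))
```

```bash
python3 -m jog '[[[0,0,0],[0,0,0],1],[[0,0,0],[0,0,0],1],[[0,0,0],[0,0,0],1],[[0,0,0],[0,0,0],1],[[0,0,0],[0,0,0],1]]';python3 -m jog '[[[0,0,0],[0,0,0],1],[[0,0,0],[0,0,-10],1],[[0,0,0],[0,0,-20],1],[[0,0,0],[0,0,-40],1],[[0,0,0],[0,0,-70],1]]';python3 -m jog '[[[0,0,0],[0,0,-35],1],[[0,0,0],[0,0,-75],1],[[0,0,0],[25,2,-110],1],[[0,0,0],[60,5,-130],1],[[0,0,0],[100,8,-130],1]]'
python3 -m jog '[[[0,0,0],[40,4,0],1],[[0,0,0],[80,8,0],1],[[0,0,0],[120,12,0],1],[[0,0,0],[160,16,0],1],[[0,0,0],[200,20,0],1]]'
python3 -m jog '[[[0,0,0],[40,4,0],1],[[0,0,0],[80,8,0],1],[[0,0,0],[120,12,0],1],[[0,0,0],[160,16,0],1],[[0,0,0],[200,20,0],1]]'
```

```text
time: 8.6
tool_pos: [0.521, 0.2749, 0.0651]
ee_rot: [-3.141, 0.0, -1.674]
wrist_force: [-0.0, -0.0, 0.5]
width: 0.0571
time: 9.1
tool_pos: [0.5189, 0.2744, 0.1336]
ee_rot: [3.136, -0.003, -1.674]
wrist_force: [-0.0, 0.3, -4.9]
width: 0.0493
time: 9.6
tool_pos: [0.5036, 0.1765, 0.2704]
ee_rot: [-3.134, 0.003, -1.672]
wrist_force: [0.9, -1.4, -3.7]
width: 0.0498
time: 10.1
tool_pos: [0.4611, -0.0217, 0.2657]
ee_rot: [3.142, 0.0, -1.673]
wrist_force: [0.5, -0.1, -4.6]
width: 0.0492
time: 10.6
tool_pos: [0.4208, -0.2184, 0.2657]
ee_rot: [-3.141, 0.001, -1.674]
wrist_force: [0.4, -0.3, -4.2]
width: 0.0498
```

```bash
python3 -m jog '[[[0,0,0],[16,2,0],1],[[0,0,0],[32,4,0],1],[[0,0,0],[32,4,0],1],[[0,0,0],[32,4,0],1]]';python3 - <<'E'
from bench import robot,eyes
from h import *
o=robot.get_obs();print(o['tool_pos'],o['ee_rot'],o['width'],o['wrist_force'])
K=eyes.camera_params('wrist');p,d=eyes.snapshot('wrist');np.savez('w4.npz',p=p,d=d,**K);cv2.imwrite('pics/w4.png',p[...,::-1])
q=cloud(d,K['mtx'],K['world_to_cam']).reshape(-1,3)
def rect(t):
    (c,s,a)=cv2.minAreaRect((t[:,:2]*1000).astype(np.float32));return len(t),np.round(c,1),np.round(s,1),round(a,1),np.median(t[:,2]).round(4)
a=np.radians(-5.7);R=np.array([[np.cos(a),np.sin(a)],[-np.sin(a),np.cos(a)]])
s=(q[:,:2]-[.5275,-.2628])@R.T
m=(abs(s[:,0])<.085)&(abs(s[:,1])<.08)
for z0,z1 in [(.095,.104),(.1055,.111)]:
    k=m&(q[:,2]>z0)&(q[:,2]<z1);print(rect(q[k]),np.percentile(s[k]*1000,[0,2,50,98,100],axis=0).round(1).tolist())
z=o['tool_pos'][2]-.06
k=(np.hypot(q[:,0]-o['tool_pos'][0],q[:,1]-o['tool_pos'][1])<.06)&(abs(q[:,2]-z-.054)<.005);print('shoulder',rect(q[k]))
E
```

```text
time: 11.0
tool_pos: [0.4143, -0.2483, 0.2653]
ee_rot: [3.142, 0.001, -1.674]
wrist_force: [-0.7, 0.3, -4.8]
width: 0.0497
[ 0.41434715 -0.2483358   0.2653218 ] [ 3.14151261e+00  1.21792138e-03 -1.67415939e+00] 0.04974878215059746 [-0.72846737  0.25732465 -4.77376413]
(9504, array([ 533.6, -263.2]), array([112.2, 120. ]), 84.2, np.float64(0.0996)) [[-54.0, -55.9], [-51.5, -53.3], [7.8, 0.6], [59.7, 53.9], [66.0, 56.3]]
(1486, array([ 533.2, -262.5]), array([105.7, 121.2]), 83.3, np.float64(0.1075)) [[-54.2, -52.8], [-51.9, -45.3], [2.6, -5.0], [58.6, 45.9], [67.0, 52.9]]
shoulder (1881, array([ 415.3, -248.1]), array([60.2, 59.3]), 84.9, np.float64(0.2596))
```

View pics/w4.png

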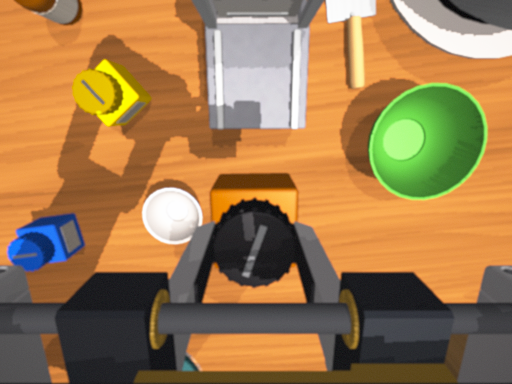

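The sill shows at (257,75), and its top measures 100 mm high. The corrected store origin is (0.5285, -0.2627) at yaw -5.8°. The jar is square to within 0.7°, so it can go over the sill.

```bash
python3 -m jog '[[[0,0,0.7],[1,-30,0],1],[[0,0,0.7],[2,-65,0],1],[[0,0,0.7],[3,-95,0],1],[[0,0,0.7],[3,-109,0],1],[[0,0,0.7],[3,-109,0],1]]';python3 -m jog '[[[0,0,0],[0,0,10],1],[[0,0,0],[0,0,35],1],[[0,0,0],[0,0,60],1],[[0,0,0],[0,0,85],1],[[0,0,0],[0,0,85],1]]';python3 -m jog '[[[0,0,0],[0,0,0],1],[[0,0,0],[0,0,0],1]]'; python3 - <<'E'
from bench import robot
o=robot.get_obs();print(o['tool_pos'],o['ee_rot'])
E
```

```text
time: 11.55
tool_pos: [0.5243, -0.2616, 0.2641]
ee_rot: [3.14, 0.001, -1.683]
wrist_force: [-0.8, 0.2, -3.6]
width: 0.0498
time: 12.05
tool_pos: [0.5191, -0.261, 0.1751]
ee_rot: [3.132, 0.004, -1.686]
wrist_force: [0.3, 1.4, -5.1]
width: 0.0494
time: 12.25
tool_pos: [0.5231, -0.2635, 0.1824]
ee_rot: [-3.138, -0.002, -1.686]
wrist_force: [0.3, -0.4, -3.7]
width: 0.0495
[ 0.52309777 -0.26347165  0.18240297] [-3.13828042e+00 -1.59700356e-03 -1.68609228e+00]
```

```bash
python3 -m jog '[[[0,0,0],[0,0,5],1],[[0,0,0],[0,0,10],1],[[0,0,0],[0,0,15],1],[[0,0,0],[0,0,18.5],1],[[0,0,0],[0,0,18.5],1]]';python3 -m jog '[[[0,0,0],[0,0,1],1],[[0,0,0],[0,0,2],1],[[0,0,0],[0,0,2],1]]'
```

```text
time: 12.75
tool_pos: [0.5222, -0.2628, 0.1605]
ee_rot: [3.14, 0.001, -1.686]
wrist_force: [0.0, -0.9, -4.8]
width: 0.0493
time: 13.05
tool_pos: [0.5228, -0.2632, 0.1599]
ee_rot: [-3.141, -0.0, -1.686]
wrist_force: [-0.5, -0.4, -4.0]
width: 0.0492
```

Still carrying the weight, so I'll lower in half-millimetre steps.

```bash
python3 -m jog '[[[0,0,0],[0,0,0.5],1],[[0,0,0],[0,0,1],1],[[0,0,0],[0,0,1],1]]';python3 -m jog '[[[0,0,0],[0,0,0.5],1],[[0,0,0],[0,0,1],1],[[0,0,0],[0,0,1],1]]'
```

```text
time: 13.35
tool_pos: [0.523, -0.2633, 0.1596]
ee_rot: [-3.14, -0.001, -1.686]
wrist_force: [-1.2, 0.9, -0.4]
width: 0.0493
time: 13.65
tool_pos: [0.5232, -0.2635, 0.1593]
ee_rot: [-3.139, -0.001, -1.686]
wrist_force: [-2.2, -0.1, 5.2]
width: 0.0493
```

The jar is on the sill, with contact force up. I'll open, rise, and check.

```bash
python3 -m jog '[[[0,0,0],[0,0,-1],-1],[[0,0,0],[0,0,-1],-1],[[0,0,0],[0,0,-1],-1],[[0,0,0],[0,0,-1],-1],[[0,0,0],[0,0,-1],-1]]';python3 -m jog '[[[0,0,0],[0,0,0],-1],[[0,0,0],[0,0,-15],-1],[[0,0,0],[0,0,-40],-1],[[0,0,0],[0,0,-75],-1],[[0,0,0],[0,0,-75],-1]]';python3 -m jog '[[[0,0,0],[0,20,0],0.2],[[0,0,0],[0,55,0],0.2],[[8,0,0],[0,58,0],0.2],[[16,0,0],[0,58,0],0.2],[[24,0,0],[0,58,0],0.2]]';python3 -m jog '[[[0,0,0],[0,0,0],0.2],[[0,0,0],[0,0,0],0.2]]'; python3 - <<'E'
from bench import robot,eyes
from h import *
o=robot.get_obs();print(o['tool_pos'],o['ee_rot'])
K=eyes.camera_params('wrist');p,d=eyes.snapshot('wrist');cv2.imwrite('pics/w5.png',p[...,::-1])
q=cloud(d,K['mtx'],K['world_to_cam']).reshape(-1,3)
a=np.radians(-5.8);R=np.array([[np.cos(a),np.sin(a)],[-np.sin(a),np.cos(a)]])
s=(q[:,:2]-[.5285,-.2627])@R.T
print('tcp store',(R@(o['tool_pos'][:2]-[.5285,-.2627])*1000).round(1))
for z0,z1 in [(.15,.158),(.18,.188)]:
    k=(abs(s[:,0])<.055)&(abs(s[:,1])<.05)&(q[:,2]>z0)&(q[:,2]<z1);c,e,an=cv2.minAreaRect((s[k]*1000).astype(np.float32));print(k.sum(),np.round(c,1),np.round(e,1),round(an,1))
E
```

```text
time: 14.15
tool_pos: [0.5226, -0.263, 0.1582]
ee_rot: [3.141, 0.0, -1.686]
wrist_force: [0.9, 0.1, -0.5]
width: 0.0859
time: 14.65
tool_pos: [0.5249, -0.2645, 0.2413]
ee_rot: [-3.13, -0.005, -1.686]
wrist_force: [1.7, -0.0, 1.3]
width: 0.0941
time: 15.15
tool_pos: [0.4654, -0.2565, 0.2353]
ee_rot: [-2.715, -0.002, -1.686]
wrist_force: [-0.7, -0.5, 0.5]
width: 0.0575
time: 15.35
tool_pos: [0.4645, -0.2566, 0.2341]
ee_rot: [-2.724, -0.0, -1.687]
wrist_force: [-0.1, 0.1, 0.5]
width: 0.0415
[ 0.46448203 -0.25664525  0.23406673] [-2.72357908e+00 -4.39487725e-04 -1.68734321e+00]
tcp store [-64.3  -0.4]
1138 [ 8.9 -0.1] [90.3 99.8] 0.2
2610 [11.4 -0.1] [86.  99.9] 0.2
```

View pics/w5.png

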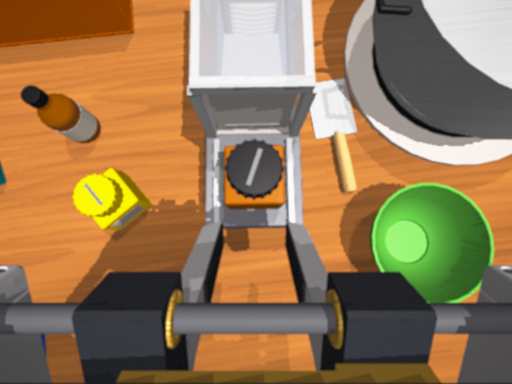

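The jar stands upright on the sill between the guides, at (255,175), square and centred; the fingers are behind it. Now I'll lower and push.

```bash
python3 -m jog '[[[0,0,0],[0,14,32],0.2],[[0,0,0],[0,28,64],0.2],[[0,0,0],[0,43.5,98],0.2],[[0,0,0],[0,43.5,98],0.2],[[0,0,0],[0,43.5,98],0.2]]';python3 -m jog '[[[0,0,0],[0,-7,3.2],0.2],[[0,0,0],[0,-14,6.3],0.2],[[0,0,0],[0,-20,9],0.2],[[0,0,0],[0,-26,11.6],0.2],[[0,0,0],[0,-32,14.2],0.2]]';python3 -m jog '[[[0,0,0],[0,-7,3.1],0.2],[[0,0,0],[0,-14,6.2],0.2],[[0,0,0],[0,-21,9.3],0.2],[[0,0,0],[0,-28,12.4],0.2],[[0,0,0],[0,-35,15.5],0.2]]';python3 - <<'E'
from bench import robot,eyes
from h import *
o=robot.get_obs();a=np.radians(-5.8);R=np.array([[np.cos(a),np.sin(a)],[-np.sin(a),np.cos(a)]])
print('tcp store',(R@(o['tool_pos'][:2]-[.5285,-.2627])*1000).round(1),o['tool_pos'][2])
p,d=eyes.snapshot('side');cv2.imwrite('pics/s6.png',cv2.resize(p[170:300,230:400],None,fx=3,fy=3,interpolation=2)[...,::-1])
E
```

```text
time: 15.9
tool_pos: [0.4668, -0.2569, 0.1275]
ee_rot: [-2.723, 0.0, -1.685]
wrist_force: [0.1, -0.1, 0.7]
width: 0.0376
time: 16.4
tool_pos: [0.5007, -0.2607, 0.1271]
ee_rot: [-2.722, -0.001, -1.686]
wrist_force: [-0.6, -0.1, 0.2]
width: 0.0376
time: 16.9
tool_pos: [0.5384, -0.2649, 0.1264]
ee_rot: [-2.723, 0.0, -1.686]
wrist_force: [-2.0, -0.3, 1.8]
width: 0.0374
tcp store [10.  -1.2] 0.1263904159207299
```

View pics/s6.png

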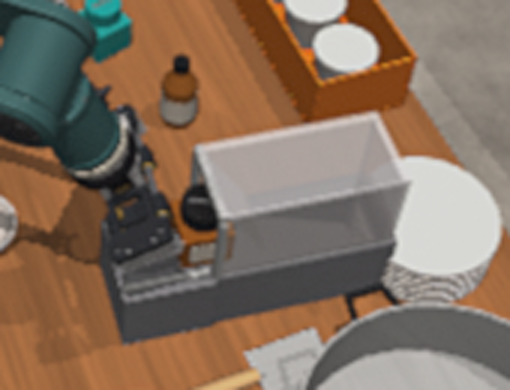

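The jar is upright and entering the opening. I'll push on to the frame plane, then withdraw.

```bash
python3 -m jog '[[[0,0,0],[0,-7,3.1],0.2],[[0,0,0],[0,-14,6.2],0.2],[[0,0,0],[0,-21,9.3],0.2],[[0,0,0],[0,-27,12],0.2],[[0,0,0],[0,-30,13.3],0.2]]';python3 -m jog '[[[0,0,0],[0,0,0],0.2],[[0,0,0],[0,0,0],0.2],[[0,0,0],[0,0,0],0.2]]';python3 - <<'E'
from bench import robot,eyes
from h import *
o=robot.get_obs();a=np.radians(-5.8);R=np.array([[np.cos(a),np.sin(a)],[-np.sin(a),np.cos(a)]])
print('tcp store',(R@(o['tool_pos'][:2]-[.5285,-.2627])*1000).round(1),o['tool_pos'][2])
p,d=eyes.snapshot('side');q,_=eyes.snapshot('wrist');cv2.imwrite('pics/s7.png',np.hstack([cv2.resize(p[180:300,240:400],(480,360),interpolation=2),cv2.resize(q[0:300,130:390],(312,360))])[...,::-1])
E
```

```text
time: 17.45
tool_pos: [0.5714, -0.2686, 0.1265]
ee_rot: [-2.722, 0.0, -1.686]
wrist_force: [0.2, 0.6, -0.9]
width: 0.0377
time: 17.75
tool_pos: [0.5704, -0.2686, 0.1265]
ee_rot: [-2.723, 0.0, -1.686]
wrist_force: [-0.2, 1.1, -0.0]
width: 0.0378
tcp store [42.3 -1.7] 0.12653978690299764
```

View pics/s7.png

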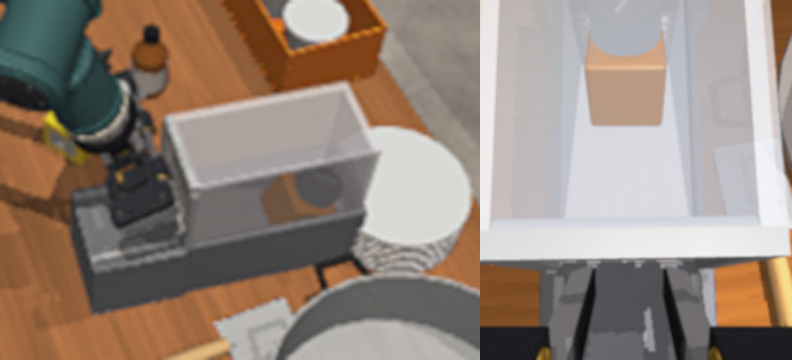

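The jar is sliding down the chute, upright, at (300,195) in the left half. I'll withdraw and check the final state.

```bash
python3 -m jog '[[[0,0,0],[0,18,-8],0.2],[[0,0,0],[0,45,-20],0.2],[[0,0,0],[0,82,-37],0.2],[[0,0,0],[0,82,-37],0.2],[[0,0,0],[0,82,-37],0.2]]';python3 -m jog '[[[0,0,0],[0,-10,-23],0.2],[[0,0,0],[0,-25,-55],0.2],[[0,0,0],[0,-45,-100],0.2],[[0,0,0],[0,-45,-100],0.2],[[0,0,0],[0,-45,-100],0.2]]';python3 -m jog '[[[0,0,0],[0,0,0],0.2],[[0,0,0],[0,0,0],0.2],[[0,0,0],[0,0,0],0.2],[[0,0,0],[0,0,0],0.2],[[0,0,0],[0,0,0],0.2]]'; python3 - <<'E'
from bench import robot,eyes
from h import *
P={}
o=np.array([.5285,-.2627]);a=np.radians(-5.8);R=np.array([[np.cos(a),np.sin(a)],[-np.sin(a),np.cos(a)]])
for n in ['scene','side','wrist']:
    K=eyes.camera_params(n);p,d=eyes.snapshot(n);P[n]=p
    # project dark/amber jar pixel inside box: amber mask -> ray to z~0.05 plane
    if n!='wrist':
        def px(x,y,z):
            w=np.append(o+R.T@[x,y],z);c=K['world_to_cam'][:3,:3]@w+K['world_to_cam'][:3,3];return K['mtx'][0,0]*c[0]/-c[2]+K['mtx'][0,2],-K['mtx'][1,1]*c[1]/-c[2]+K['mtx'][1,2]
        for x in (.195,.218):  # cap-top centre for jar resting on 25deg chute, centre of underside ~ on chute
            zb=.1-(x-.055)*np.tan(.4363);print(n,x,np.round(px(x+.084*np.sin(.4363),0,zb+.084*np.cos(.4363)),1))
np.savez('fin.npz',**P)
s=P['side'][180:300,240:400];w=P['wrist'];c=P['scene'][170:310,120:220]
cv2.imwrite('pics/f.png',np.hstack([cv2.resize(s,(400,300),interpolation=2),cv2.resize(c,(214,300),interpolation=2),cv2.resize(w[0:240,130:390],(186,300))])[...,::-1])
E
```

```text
time: 18.35
tool_pos: [0.4811, -0.2586, 0.1276]
ee_rot: [-2.721, -0.001, -1.687]
wrist_force: [0.6, -0.1, 0.3]
width: 0.0378
time: 18.85
tool_pos: [0.4833, -0.2592, 0.2393]
ee_rot: [-2.719, -0.003, -1.685]
wrist_force: [-0.3, 0.6, -0.4]
width: 0.0375
time: 19.35
tool_pos: [0.4815, -0.2582, 0.2361]
ee_rot: [-2.723, 0.001, -1.686]
wrist_force: [-0.2, 0.9, -0.6]
width: 0.0375
scene 0.195 [170.9 266.6]
scene 0.218 [171.4 275.7]
side 0.195 [346.9 238.4]
side 0.218 [352.6 238.9]
```

View pics/f.png

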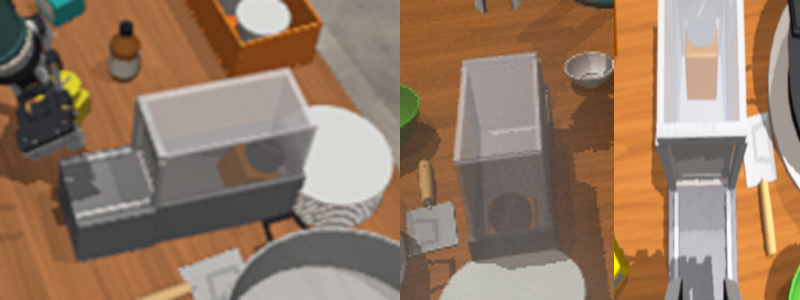

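The cap is seen at side (346,242) and scene (173,270), against predictions of (347–353, 238) and (171, 267–276), so the jar is at the chute end. Last, I'll check the flap by depth and the bystanders by comparing with the first pictures.

```bash
python3 - <<'E'
from bench import robot,eyes
from h import *
K=eyes.camera_params('wrist');p,d=eyes.snapshot('wrist');q=cloud(d,K['mtx'],K['world_to_cam']).reshape(-1,3)
o=np.array([.5285,-.2627]);a=np.radians(-5.8);R=np.array([[np.cos(a),np.sin(a)],[-np.sin(a),np.cos(a)]]);s=(q[:,:2]-o)@R.T
for z0 in np.arange(.105,.205,.015):
    k=(abs(s[:,1])<.03)&(q[:,2]>z0)&(q[:,2]<z0+.015)&(s[:,0]>.03)&(s[:,0]<.28);print(z0.round(3),k.sum(),(np.percentile(s[k,0],[5,50,95])*1000).round(0) if k.any() else '')
f=np.load('fin.npz')
def c(img,lo,hi):
    m=cv2.inRange(cv2.cvtColor(img,cv2.COLOR_RGB2HSV),lo,hi);v,u=np.nonzero(m);return len(u),u.mean().round(1),v.mean().round(1)
for n in ['scene','side']:
    A=np.load(n+'0.npz')['p'];B=f[n]
    for l,lo,hi in [('yellow',(25,150,90),(35,255,255)),('turq',(84,150,60),(96,255,255)),('blue',(105,150,60),(125,255,255)),('green',(50,120,40),(75,255,255))]: print(n,l,c(A,lo,hi),c(B,lo,hi))
    D=(np.abs(A.astype(int)-B).sum(-1)>90).astype(np.uint8);k,_,st,ce=cv2.connectedComponentsWithStats(D)
    print([(*st[i],) for i in range(1,k) if st[i,4]>25])
E
```

```text
0.105 146 [56. 57. 58.]
0.12 276 [57. 57. 58.]
0.135 289 [57. 58. 58.]
0.15 332 [57. 58. 58.]
0.165 398 [57. 58. 58.]
0.18 189 [57. 58. 58.]
0.195 93 [48. 49. 49.]
scene yellow (195, np.float64(226.7), np.float64(217.8)) (204, np.float64(227.8), np.float64(217.5))
scene turq (207, np.float64(296.6), np.float64(220.4)) (175, np.float64(294.7), np.float64(217.5))
scene blue (243, np.float64(329.4), np.float64(144.7)) (299, np.float64(309.9), np.float64(154.4))
scene green (1995, np.float64(376.1), np.float64(204.0)) (1994, np.float64(376.8), np.float64(203.9))
[(np.int32(219), np.int32(21), np.int32(25), np.int32(27), np.int32(337)), (np.int32(208), np.int32(23), np.int32(8), np.int32(14), np.int32(73)), (np.int32(269), np.int32(23), np.int32(7), np.int32(14), np.int32(39)), (np.int32(163), np.int32(44), np.int32(11), np.int32(17), np.int32(77)), (np.int32(262), np.int32(49), np.int32(11), np.int32(10), np.int32(50)), (np.int32(241), np.int32(53), np.int32(7), np.int32(9), np.int32(33)), (np.int32(257), np.int32(52), np.int32(9), np.int32(10), np.int32(43)), (np.int32(145), np.int32(10
[... 2030 characters left out ...]
2(42), np.int32(45), np.int32(938)), (np.int32(114), np.int32(95), np.int32(23), np.int32(7), np.int32(71)), (np.int32(77), np.int32(139), np.int32(43), np.int32(67), np.int32(1209)), (np.int32(211), np.int32(197), np.int32(14), np.int32(5), np.int32(46)), (np.int32(185), np.int32(206), np.int32(16), np.int32(15), np.int32(177)), (np.int32(185), np.int32(220), np.int32(51), np.int32(26), np.int32(445)), (np.int32(82), np.int32(227), np.int32(19), np.int32(31), np.int32(312)), (np.int32(107), np.int32(229), np.int32(17), np.int32(3), np.int32(32)), (np.int32(107), np.int32(235), np.int32(18), np.int32(8), np.int32(56)), (np.int32(113), np.int32(243), np.int32(20), np.int32(11), np.int32(60))]
```

```bash
python3 -c "
from bench import close_job;print(close_job())"
```

```text
the job is handed in; nothing more can be done
None
```

The job is done and handed in: the jar is capped tight and lying at the far end of the store box, with the flap shut. It took about 19.5 s of the 72 s allowed.

- **Cap:** I stood the jar in the holder and turned the cap about 85° clockwise. The torque held steady at about 0.33 N m, and the cap mark did not shift against the fingers. By my estimate the ratchet slipped about 0.6 rad or more, well past the 0.12 rad needed. The joint itself cannot be read directly.
- **Store box:** I set the jar upright between the guides on the sill and pushed it through the flap with the tool tilted. It then slid down the chute.
- **Last checks:**
    - The jar's cap appears within about 4 pixels of where it should be for the chute end in both fixed cameras.
    - The flap hangs upright along its whole height, 57–58 mm from the store origin, so it is shut.
    - The arm is clear of everything, with less than about 1 N at the wrist.
- **Bystanders:** In the views where they could be compared, the look-alikes are where they started. Some colour counts disagreed between the first and last pictures (yellow and green in the side view, blue and turquoise in the scene view). I put this down to the arm and its shadow covering or uncovering those spots. I did not check the mug, dish, brush, plate and spatula one by one.

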